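# Free the swing bolt of the wide filter pot

## Task

The wide steel filter pot has to be opened later: loosen the wing nut on its lid by about a quarter turn, counterclockwise seen from above, while its eyebolt still stands in the slotted lug. Then swing that bolt out of the slot, away from the lid, so that it hangs out at the pot's side, still loosened. Leave the narrow pot's wing nut and bolt fastened as they are.

Things in the scene. Friction and masses are not known exactly. Their poses are not given: they have to be found in the camera images.
- wide_pot: Wider of two fixed steel pots: 94 mm across, lid 105 mm high (108 in the middle); the narrow one is 62 mm across, else alike. Origin: centre of underside, z up. -x points to its front, where the bolt stands 64 mm from the origin in a lug of the lid; the 11 mm slot is open to the front. The lug's top is 105 mm high, reaches 76 mm from the origin and ends in a 2 mm lip that holds the nut's foot.
- wide_nut_grip (a point): Middle of the wide pot's steel wing nut, on the bolt's axis, 130 mm above the worktop when tight. x axis: along the two wings (60 mm tip to tip, 10 mm thick, flat sides to pinch); z: up along the bolt. The wings end 13 mm above this point; the bolt's end is up to 3 mm higher. From 10 mm below it there is a tapering hub up to 19 mm across; the 22 mm square foot ends 25 mm below.
- wide_nut (a joint): Turn of the wide pot's wing nut, rad: 0 tight (wings along the pot's x axis), growing counterclockwise seen from above, stop at 2.2. Coarse thread: it rises 3.5 mm per rad. Light friction (0.06 N m), stays where it is left. Below about 0.6 its foot sits behind the lug's lip and holds the bolt; beyond 0.8 it is free; it counts as loosened beyond 1.0.
- wide_bolt (a joint): Swing of the wide pot's eyebolt, rad: 0 upright in the slot, growing as the nut moves out (to the pot's -x) and down, stop at 1.6. Its hinge pin lies along the pot's y axis, 64 mm in front of the pot's origin, 45 mm above the worktop; the bolt is 8 mm thick and reaches 100 mm from the pin. Friction 0.04 N m: it stands by itself and falls outwards once past about 0.6.
- narrow_nut_grip (a point): The same point of the same wing nut on the narrow pot, which stands about 120 to 210 mm to the left or right of the wide one. To be left alone.
Not all that is in view belongs to the job. Leave any purple look-alike of the wide_pot alone.

How it is judged:
By the outcome, as a careful person would: the job done as asked, in the order asked, and still so for the second after the job is handed in, with the robot touching nothing.
It also fails if it takes over 38 s, if anything falls off the work surface, if the arm or the gripper's body presses on something with over 40 N, if the wrist force passes 120 N, or if a joint passes its speed limit or range.

## Robot

A 6-joint arm with a two-finger parallel gripper is mounted at the origin on a cart in front of the work surface, level with it; the furniture and walls round the work are solid. World frame = base frame: x ahead of the robot, y to its left, z up, the work surface at z = 0. Lengths are in mm, angles in rad, forces in N, time in s.
With the tool pointing down it reaches from about 350 to 875 mm from the base axis. Payload 4.2 kg.
Tool frame: the origin (TCP) lies at the very end of the fingers, on their centre line; the grasp point (between the pads) lies 19 mm behind it; y points along the fingers, z is the direction in which the jaws open and shut, and the axes are right-handed (so a half turn about y gives the same grasp; the last joint's range is limited). The gripper opens to 85 mm and grips with 20 to 120 N. Pads are 22 mm wide; open, the fingers measure 114 mm over their backs; the gripper's body (76 mm by 85 mm) begins 54 mm behind the grasp point. The pads swing forward as they close: fully open they stand 13 mm farther back than shut.
Start: joints at [1.377, 0.385, 0.008, 0, -1.194, -0.259], TCP at [273.394, 562.01, 231.312] pointing down, gripper open.
Joint ranges: [-3.14, 3.14], [-1.21, 2.06], [-1.07, 1.41], [-3.16, 2.05], [-2.99, -0.16], [-3.1, 3.1]. Speed limits (rad/s): [2.79, 2.79, 3.14, 3.14, 3.14, 3.14].

## Interface

Orientations are given as a unit quaternion [x, y, z, w].
In Python, from bench import arm gives the robot as it stands.
- The arm moves only by the shell command python3 -m creep 'ROWS'. ROWS is JSON, a list of rows, each an object with "delta_pos": the shift along the tool's x, y, z in mm, a list of three; "rot": the turn, a rotation vector about the tool's x, y, z in rad, a list of three; "jaw": the finger opening in mm, from 0 to 85.4. A call has exactly 10 rows; each row shifts and turns the commanded pose from where the row before left it, along the tool's axes as they then stand; what a row does not reach is not made up. A row lasts 1/12 s, in which the tool goes at most 41.7 mm and 7.16 degrees, less where a joint would pass 70% of its speed; a pose out of reach is approached as far as the arm can. A call is refused whole if a number of a shift passes 41.7 or a number of a turn 0.125, either way. A call with a gripper value outside its range is refused whole. The fingers move at their own pace and stop on an object; the grip force is fixed at half the most. Time passes only in rows, so rows that do not move let the fingers close, or fill a call up. It gives the time, the measured TCP pose, the force and the opening at its end, in the units of the state.
- arm.read_state(): the state, without advancing time (a new reading comes with each control period).
- arm.get_image(name): name is "side" or "top" or "wrist"; returns the picture (384x512x3 uint8, red, green, blue); there is no depth.
- arm.calibration(name): a dict with "intrinsics" (3x3 intrinsics, pixels), "R" (3x3) and "t" (3): a world point X has camera coordinates R X + t. Camera axes: x right, y down, z forward; pixel columns grow to the right and rows downward; lengths in mm; the calibration is good to about 2 mm. A picture is of the moment at which its call begins: read the wrist's pose just before it. calibration takes no time and is no camera call; for the wrist camera it gives the pose at the moment of the call.
- arm.job_done(): hands the job in, once; it reports no verdict.
Trained networks look in the newest picture that a camera, given by its name, has taken for a name from the list of things; names that differ only in an ending like _2 or _b are one class to them, and where a whole thing is asked for, a point or a joint stands for the part that bears it (a point fixed in the world has none). Each returns a list of dicts, best first, with "p" (0 to 1); they miss things now and then, are a little off and sometimes report something else, mostly with a low value. They report only what shows in the picture. A call takes as long as a camera call. They do not tell look-alikes from the thing itself.
- arm.find_in(camera, target): "location" ([column, row] in pixels, amid what is visible of it).
- arm.masks_of(camera, target): "pixels" (384x512 bool, what is visible of it) and "location" ([column, row] in pixels, amid what is visible of it).
The state is a dict: "clock": time; "joints": joint angles; "joint_vel": joint speeds; "joint_efforts": joint torques, N m; "position": TCP position; "ee_rot": TCP orientation; "contact_force": force on the tool from outside, world axes, zero at the start; "wrist_torque": the same for the moment, N m; "gripper_width": finger opening in mm.
Only numpy, scipy, OpenCV 4.12 (cv2) and the standard library are available. Lean on these libraries where they do the work, as an engineer would, in place of code of your own. Each camera call takes 0.05 s, during which the arm holds its last target. There are 200 camera calls.

## Working session

There is one attempt and no reset: what is moved stays moved. The work goes in short steps, Python scripts to look and compute and a shell command to move; the robot and the scene stay as the last step left them, time stands still between calls to the robot, and variables do not carry over. Pictures are saved under pics/ and viewed, about 8 in all and at most 12, crops included, and the job is handed in when it is done.

```bash
mkdir -p pics; python3 - <<'E'
from bench import arm
import cv2,numpy as np
a=arm.get_image("top");b=arm.get_image("side")
s=np.vstack([a,b])
cv2.imwrite("pics/a.png",cv2.resize(np.hstack([a,b])[:,:,::-1],(800,300)))
cv2.imwrite("pics/top.png",a[:,:,::-1]);cv2.imwrite("pics/side.png",b[:,:,::-1])
for c in("top","side"):
  for t in("wide_pot","wide_nut_grip","narrow_nut_grip"):
    print(c,t,[(np.round(d["location"]),round(d["p"],2)) for d in arm.find_in(c,t)])
  k=arm.calibration(c);print(-np.array(k["R"]).T@np.array(k["t"]))
print(arm.read_state())
E
```

```text
top wide_pot [(array([347., 214.]), 0.58), (array([254., 164.]), 0.55), (array([258., 188.]), 0.4)]
top wide_nut_grip [(array([350., 246.]), 0.52), (array([254., 188.]), 0.51)]
top narrow_nut_grip [(array([179., 218.]), 0.56), (array([254., 164.]), 0.15)]
[ 485.84831544 -433.13298513 1206.23663331]
side wide_pot [(array([281., 209.]), 0.89), (array([279., 278.]), 0.64)]
side wide_nut_grip [(array([255., 250.]), 0.74), (array([280., 210.]), 0.57), (array([257., 185.]), 0.52)]
side narrow_nut_grip [(array([199., 159.]), 0.56)]
[  178.73430477 -1127.57050772   483.5187363 ]
{'clock': 0.4, 'joints': array([ 1.37659690e+00,  3.84849700e-01,  7.74910279e-03, -6.43521598e-05,
       -1.19399391e+00, -2.58599424e-01]), 'joint_vel': array([-3.69813342e-04, -3.78741094e-04,  1.43011642e-03,  7.61003626e-04,
       -4.08997402e-05, -1.19711291e-03]), 'joint_efforts': array([-6.73628415e-05, -3.91589212e+01,  1.88328302e+01,  4.18462291e+00,
       -1.47640829e-03,  2.75723721e-06]), 'position': array([273.36719481, 561.95346665, 231.15289753]), 'ee_rot': array([-0.15871488, -0.68895414,  0.68916624,  0.15875038]), 'contact_force': array([-0.87131304,  0.19016809, -0.22280721]), 'wrist_torque': array([-0.06750373, -0.02387449, -0.0246023 ]), 'gripper_width': 85.10930240465028}
```

View pics/top.png

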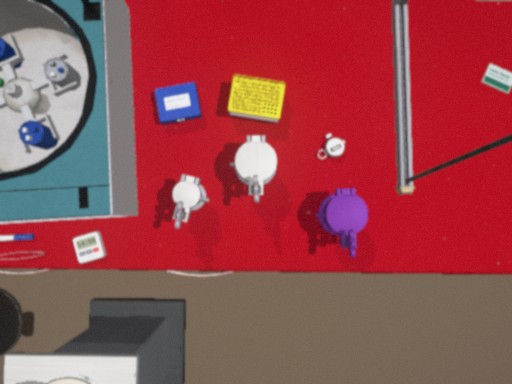

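View pics/side.png

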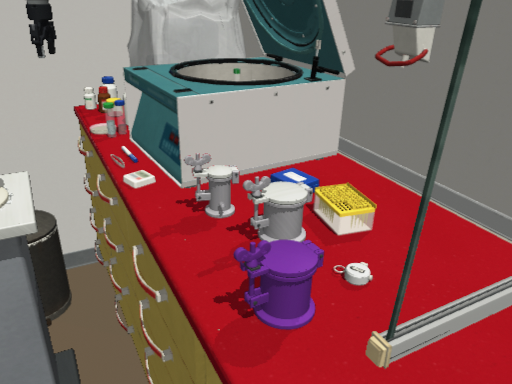

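The wide pot is the steel one at top (254,164) / side (281,210), with its nut at top (254,188) / side (257,185). The narrow steel pot is at top (188,195) / side (218,190). The purple look-alike is at top (345,213) / side (281,280). The wide steel one fits because it is steel and has the larger lid.

```bash
cat > h.py <<'E'
import numpy as np,cv2
from bench import arm
from scipy.spatial.transform import Rotation as Ro
def P(k): return np.array(k["intrinsics"])@np.c_[np.array(k["R"]),np.array(k["t"])]
def tri(k1,u1,k2,u2):
    X=cv2.triangulatePoints(P(k1),P(k2),np.array(u1,float),np.array(u2,float)).ravel();X=X[:3]/X[3]
    return X
def proj(k,X):
    v=P(k)@np.r_[X,1];return v[:2]/v[2]
def onz(k,u,z):
    R=np.array(k["R"]);c=-R.T@np.array(k["t"]);d=R.T@np.linalg.inv(k["intrinsics"])@np.array([u[0],u[1],1.]);return c+d*(z-c[2])/d[2]
E
python3 - <<'E'
from h import *
kt,ks=arm.calibration("top"),arm.calibration("side")
for n,a,b in(("nut",(254,188),(257,185)),("lid",(256,162),(283,190))):
    X=tri(kt,a,ks,b);print(n,X.round(1),proj(kt,X).round(1),proj(ks,X).round(1))
print(onz(kt,(256,188),130),onz(kt,(256,162),107))
st=arm.read_state();print(Ro.from_quat(st["ee_rot"]).as_matrix().round(3))
k=arm.calibration("wrist");print(-np.array(k["R"]).T@k["t"],np.array(k["R"]).round(2),k["intrinsics"][0])
a=cv2.imread("pics/top.png")[130:280,140:400];b=cv2.imread("pics/side.png")[140:340,170:370]
cv2.imwrite("pics/c.png",np.hstack([cv2.resize(a,(520,300)),cv2.resize(b,(280,300))][:1]+[cv2.resize(b,(280,300),interpolation=2)]))
E
```

```text
nut [ 550.3 -437.7  124.8] [254.2 187.5] [256.3 185. ]
lid [ 609.3 -441.3  104. ] [256.1 161.8] [282.7 190. ]
[ 549.05910244 -441.47189334  130.        ] [ 608.59161078 -441.05420304  107.        ]
[[-0.899 -0.    -0.438]
 [ 0.438 -0.    -0.899]
 [-0.    -1.     0.   ]]
[342.39131296 528.71834976 372.96055755] [[-0.44 -0.9  -0.  ]
 [-0.86  0.42  0.3 ]
 [-0.27  0.13 -0.95]] [287.14823761   0.         257.32145334]
```

View pics/c.png

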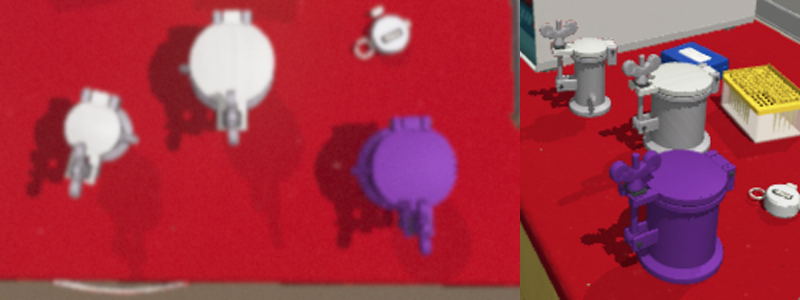

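The crop confirms it: the wide steel pot's lid is at crop (231,62) and its nut at (232,122), with wings along the pot's x axis, roughly world x. Next I check the centrifuge clearance and plan the transit.

```bash
cat >> h.py <<'E'
def plan(way,yawtot,n,rowmax=None):
    """way: list of world points from current; yawtot: total rotation about tool y; n rows; prints rows in tool axes"""
    st=arm.read_state();R=Ro.from_quat(st["ee_rot"]);p=st["position"]
    pts=np.vstack([p]+[np.array(w,float) for w in way]);L=np.r_[0,np.cumsum(np.linalg.norm(np.diff(pts,axis=0),axis=1))]
    c=p.copy();r=yawtot/n
    for i in range(n):
        q=np.array([np.interp(L[-1]*(i+1)/n,L,pts[:,j]) for j in range(3)])
        d=np.round(R.inv().apply(q-c),0 if n>12 else 1);c=c+R.apply(d);R=R*Ro.from_rotvec([0,r,0])
        print(d.tolist(),round(r,3))
    print("end",c.round(1))
E
python3 - <<'E'
from h import *
kt,ks=arm.calibration("top"),arm.calibration("side")
print(tri(kt,(136,214),ks,(185,178)),tri(kt,(108,217),ks,(176,92)))
for z in(0,100,200,300): print(z,onz(kt,(108,217),z),onz(kt,(136,214),z))
plan([(375,250,330),(385,-120,330),(480,-400,290)],2.69,32)
E
```

```text
[ 493.28144642 -160.85515751   39.49779032] [ 485.20127238 -156.22746449  251.76832139]
0 [481.9618837  -82.16383993   0.        ] [ 490.01941755 -150.37366774    0.        ]
100 [ 482.28407851 -111.26005003  100.        ] [ 489.67362287 -173.81511443  100.        ]
200 [ 482.60627331 -140.35626014  200.        ] [ 489.32782819 -197.25656112  200.        ]
300 [ 482.92846811 -169.45247024  300.        ] [ 488.98203351 -220.69800781  300.        ]
[-21.0, -9.0, 22.0] 0.084
[-23.0, -9.0, 20.0] 0.084
[-24.0, -9.0, 18.0] 0.084
[-26.0, -9.0, 15.0] 0.084
[-27.0, -10.0, 14.0] 0.084
[-28.0, -9.0, 11.0] 0.084
[-29.0, -9.0, 9.0] 0.084
[-30.0, -9.0, 7.0] 0.084
[-30.0, -9.0, 4.0] 0.084
[-30.0, -9.0, 1.0] 0.084
[-30.0, -8.0, 0.0] 0.084
[-31.0, 0.0, 6.0] 0.084
[-32.0, 0.0, 2.0] 0.084
[-31.0, 0.0, 0.0] 0.084
[-32.0, 0.0, -2.0] 0.084
[-31.0, 0.0, -6.0] 0.084
[-31.0, 0.0, -8.0] 0.084
[-29.0, 0.0, -10.0] 0.084
[-29.0, 0.0, -13.0] 0.084
[-28.0, 0.0, -16.0] 0.084
[-26.0, 0.0, -17.0] 0.084
[-25.0, 0.0, -20.0] 0.084
[-19.0, 2.0, -24.0] 0.084
[-13.0, 4.0, -29.0] 0.084
[-11.0, 5.0, -29.0] 0.084
[-8.0, 4.0, -30.0] 0.084
[-5.0, 4.0, -31.0] 0.084
[-3.0, 4.0, -31.0] 0.084
[-1.0, 5.0, -32.0] 0.084
[3.0, 4.0, -31.0] 0.084
[5.0, 4.0, -31.0] 0.084
[7.0, 4.0, -30.0] 0.084
end [ 479.7 -399.8  290.4]
```

```bash
python3 -m creep '[{"delta_pos":[-21,-9,22],"rot":[0,0.084,0],"jaw":85},{"delta_pos":[-23,-9,20],"rot":[0,0.084,0],"jaw":85},{"delta_pos":[-24,-9,18],"rot":[0,0.084,0],"jaw":85},{"delta_pos":[-26,-9,15],"rot":[0,0.084,0],"jaw":85},{"delta_pos":[-27,-10,14],"rot":[0,0.084,0],"jaw":85},{"delta_pos":[-28,-9,11],"rot":[0,0.084,0],"jaw":85},{"delta_pos":[-29,-9,9],"rot":[0,0.084,0],"jaw":85},{"delta_pos":[-30,-9,7],"rot":[0,0.084,0],"jaw":85},{"delta_pos":[-30,-9,4],"rot":[0,0.084,0],"jaw":85},{"delta_pos":[-30,-9,1],"rot":[0,0.084,0],"jaw":85}]'
python3 -m creep '[{"delta_pos":[-30,-8,0],"rot":[0,0.084,0],"jaw":85},{"delta_pos":[-31,0,6],"rot":[0,0.084,0],"jaw":85},{"delta_pos":[-32,0,2],"rot":[0,0.084,0],"jaw":85},{"delta_pos":[-31,0,0],"rot":[0,0.084,0],"jaw":85},{"delta_pos":[-32,0,-2],"rot":[0,0.084,0],"jaw":85},{"delta_pos":[-31,0,-6],"rot":[0,0.084,0],"jaw":85},{"delta_pos":[-31,0,-8],"rot":[0,0.084,0],"jaw":85},{"delta_pos":[-29,0,-10],"rot":[0,0.084,0],"jaw":85},{"delta_pos":[-29,0,-13],"rot":[0,0.084,0],"jaw":85},{"delta_pos":[-28,0,-16],"rot":[0,0.084,0],"jaw":85}]'
python3 - <<'E'
from h import *
st=arm.read_state();print(st["joints"].round(2))
R=Ro.from_quat(st["ee_rot"]).as_matrix();print(R.round(2))
z=R[:,2];yaw=np.arctan2(z[1],z[0]);tot=(yaw-np.pi/2)%(2*np.pi);print(yaw,tot)
plan([(480,-425,260)],tot,12)
E
```

```text
clock: 1.23
position: [367.5, 272.6, 323.0]
ee_rot: [0.427, 0.564, -0.563, -0.427]
contact_force: [0.8, 1.7, -0.1]
gripper_width: 84.9
clock: 2.07
position: [383.0, -41.0, 330.8]
ee_rot: [0.62, 0.341, -0.34, -0.62]
contact_force: [0.7, 0.7, 0.5]
gripper_width: 85.0
[ 0.32 -0.11 -0.33 -0.   -1.35 -0.89]
[[ 0.54  0.   -0.84]
 [ 0.84  0.    0.54]
 [ 0.   -1.   -0.  ]]
2.575984926240144 1.0051885994452476
[-22.7, 5.9, -24.0] 0.084
[-20.6, 5.9, -25.7] 0.084
[-18.4, 5.9, -27.5] 0.084
[-16.0, 5.9, -28.8] 0.084
[-13.5, 5.9, -30.1] 0.084
[-11.0, 5.8, -31.1] 0.084
[-8.4, 5.9, -32.0] 0.084
[-5.6, 5.9, -32.5] 0.084
[-2.9, 5.9, -32.9] 0.084
[-0.2, 5.9, -33.0] 0.084
[2.7, 5.9, -32.9] 0.084
[5.3, 5.9, -32.5] 0.084
end [ 480. -425.  260.]
```

```bash
python3 -m creep '[{"delta_pos":[-23,3,-24],"rot":[0,0.1,0],"jaw":85},{"delta_pos":[-20,4,-26],"rot":[0,0.1,0],"jaw":85},{"delta_pos":[-18,6,-28],"rot":[0,0.1,0],"jaw":85},{"delta_pos":[-15,6,-30],"rot":[0,0.1,0],"jaw":85},{"delta_pos":[-12,6,-32],"rot":[0,0.1,0],"jaw":85},{"delta_pos":[-9,6,-33],"rot":[0,0.1,0],"jaw":85},{"delta_pos":[-5,6,-35],"rot":[0,0.1,0],"jaw":85},{"delta_pos":[-2,6,-36],"rot":[0,0.1,0],"jaw":85},{"delta_pos":[2,6,-37],"rot":[0,0.1,0],"jaw":85},{"delta_pos":[5,6,-36],"rot":[0,0.1,0],"jaw":85}]'
python3 - <<'E'
from h import *
print(arm.read_state()["joints"].round(2))
k=arm.calibration("wrist");im=arm.get_image("wrist")
cv2.imwrite("pics/w1.png",im[:,:,::-1])
np.save("k1.npy",k,allow_pickle=True)
for t in("wide_pot","wide_nut_grip","narrow_nut_grip"):
    print(t,[(np.round(d["location"]),round(d["p"],2)) for d in arm.find_in("wrist",t)])
print(proj(k,[549,-440,130]),proj(k,[609,-441,107]),arm.read_state()["position"])
E
```

```text
clock: 2.9
position: [469.5, -376.7, 275.0]
ee_rot: [0.707, 0.001, -0.001, -0.707]
contact_force: [0.9, 1.1, 1.2]
gripper_width: 85.4
[-0.41  0.32  0.02 -0.   -1.27 -1.16]
wide_pot [(array([ 43., 178.]), 0.85), (array([214., 265.]), 0.65)]
wide_nut_grip [(array([203., 239.]), 0.69)]
narrow_nut_grip [(array([352., 190.]), 0.6)]
[199.77003096 244.65441385] [205.1554233  278.46301722] [ 468.99918066 -375.51960952  274.11282916]
```

View pics/w1.png

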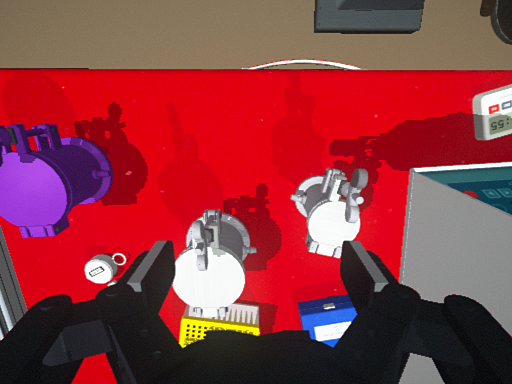

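The wrist view shows the wide steel lid at (209,276) with its nut at (204,240). The narrow nut is at (355,190) and the purple pot at (40,180). This agrees with the first fix to within about 5 mm, so I move closer.

```bash
python3 -m creep '[{"delta_pos":[8,7,-8],"rot":[0,0,0],"jaw":85},{"delta_pos":[8,7,-8],"rot":[0,0,0],"jaw":85},{"delta_pos":[8,7,-8],"rot":[0,0,0],"jaw":85},{"delta_pos":[8,7,-8],"rot":[0,0,0],"jaw":85},{"delta_pos":[8,7,-8],"rot":[0,0,0],"jaw":85},{"delta_pos":[8,7,-8],"rot":[0,0,0],"jaw":85},{"delta_pos":[8,7,-8],"rot":[0,0,0],"jaw":85},{"delta_pos":[4,4,-4],"rot":[0,0,0],"jaw":85},{"delta_pos":[0,0,0],"rot":[0,0,0],"jaw":85},{"delta_pos":[0,0,0],"rot":[0,0,0],"jaw":85}]'
python3 - <<'E'
from h import *
k=arm.calibration("wrist");im=arm.get_image("wrist")
cv2.imwrite("pics/w2.png",im[:,:,::-1])
k1=np.load("k1.npy",allow_pickle=True).item()
f=arm.find_in("wrist","wide_nut_grip")
print([(np.round(d["location"],1),round(d["p"],2)) for d in f],arm.read_state()["position"])
print(proj(k,[549,-440,130]),proj(k,[609,-441,107]))
u=f[0]["location"];print(tri(k1,(203,239),k,u), onz(k,u,130))
m=arm.masks_of("wrist","wide_nut_grip")[0];ys,xs=np.nonzero(m["pixels"]);print(m["p"],m["location"],xs.min(),xs.max(),ys.min(),ys.max())
E
```

```text
clock: 3.93
position: [529.8, -434.4, 221.6]
ee_rot: [-0.707, -0.003, 0.003, 0.707]
contact_force: [-1.0, 0.0, 0.6]
gripper_width: 84.9
[(array([249.8, 205.1]), 0.63), (array([ 2.5, 73.9]), 0.63)] [ 529.81539156 -434.24288636  222.87260998]
[250.01201136 213.06533037] [249.4699393  259.26887076]
[ 548.17403399 -439.72341702  115.72668366] [ 541.55085391 -440.19364821  130.        ]
0.66 [250.7, 208.9] 242 260 181 246
```

View pics/w2.png

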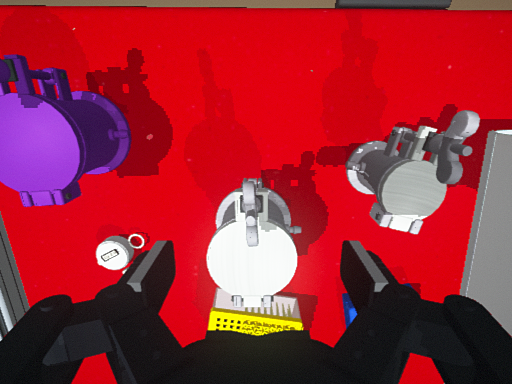

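```bash
python3 - <<'E'
from h import *
k=arm.calibration("wrist")
for u,z in(((207,257),105),((297,257),105),((252,298),105),((252,257),105),((249,183),135),((252,244),135),((249,183),143),((252,244),143),((251,209),143)): print(u,z,onz(k,u,z).round(1))
im=cv2.imread("pics/w2.png")[165:315,190:310];cv2.imwrite("pics/w2c.png",cv2.resize(im,(480,600),interpolation=2))
E
```

```text
(207, 257) 105 [ 609.3 -484.6  105. ]
(297, 257) 105 [ 608.4 -392.1  105. ]
(252, 298) 105 [ 659.1 -438.2  105. ]
(252, 257) 105 [ 608.8 -438.4  105. ]
(249, 183) 135 [ 520.7 -440.7  135. ]
(252, 244) 135 [ 577.6 -438.   135. ]
(249, 183) 143 [ 518.3 -440.5  143. ]
(252, 244) 143 [ 573.3 -437.8  143. ]
(251, 209) 143 [ 540.8 -438.8  143. ]
```

View pics/w2c.png

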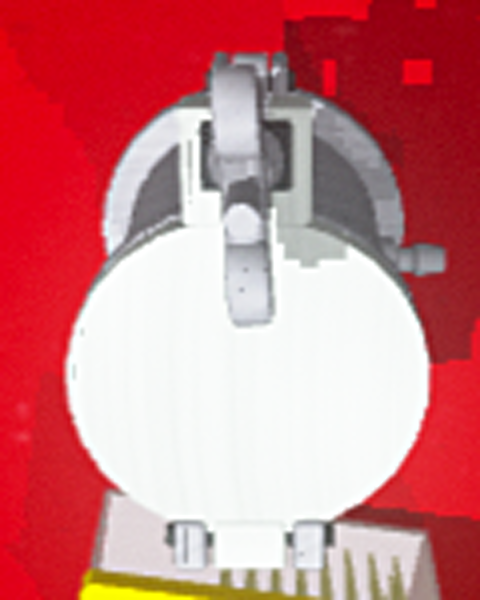

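Bolt end at crop (241,222), which is pixel (250,220). That puts the nut axis at about (548,-439.5), consistent with the lid centre (609,-438) minus 64 mm along x (within 3 mm). Wing yaw is about +0.04. I descend and pinch.

```bash
python3 -m creep '[{"delta_pos":[6,5,-2],"rot":[0,-0.02,0],"jaw":60},{"delta_pos":[6,5,-2],"rot":[0,-0.02,0],"jaw":50},{"delta_pos":[6,5,-1],"rot":[0,0,0],"jaw":40},{"delta_pos":[0,15,0],"rot":[0,0,0],"jaw":40},{"delta_pos":[0,15,0],"rot":[0,0,0],"jaw":40},{"delta_pos":[0,15,0],"rot":[0,0,0],"jaw":40},{"delta_pos":[0,15,0],"rot":[0,0,0],"jaw":40},{"delta_pos":[0,15,0],"rot":[0,0,0],"jaw":40},{"delta_pos":[0,10,0],"rot":[0,0,0],"jaw":40},{"delta_pos":[0,5,0],"rot":[0,0,0],"jaw":40}]'
python3 - <<'E'
from h import *
st=arm.read_state();print(st["position"],st["contact_force"],st["joints"].round(2))
cv2.imwrite("pics/w3.png",arm.get_image("wrist")[120:,100:420,::-1])
E
```

```text
clock: 4.92
position: [547.5, -438.1, 114.7]
ee_rot: [-0.706, -0.016, 0.018, 0.708]
contact_force: [0.1, -0.1, -0.6]
gripper_width: 40.2
[ 547.49842792 -438.13355474  114.74071918] [ 0.07675343 -0.12451104 -0.58967511] [-0.45  0.6   0.07 -0.   -1.04 -1.08]
```

View pics/w3.png

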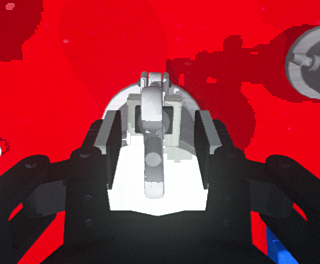

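The nut at crop (153,150) sits between the fingers (gap 105–207), so it is centred. Close the jaws.

```bash
python3 - <<'E'
from h import *
k=arm.calibration("wrist")
for u in((253,278),(252,279)): print(onz(k,u,145))
E
python3 -m creep '[{"delta_pos":[0,0,0],"rot":[0,0,0],"jaw":25},{"delta_pos":[0,0,0],"rot":[0,0,0],"jaw":15},{"delta_pos":[0,0,0],"rot":[0,0,0],"jaw":8},{"delta_pos":[0,0,0],"rot":[0,0,0],"jaw":5},{"delta_pos":[0,0,0],"rot":[0,0,0],"jaw":5},{"delta_pos":[0,0,0],"rot":[0,0,0],"jaw":5},{"delta_pos":[0,0,0],"rot":[0,0,0],"jaw":5},{"delta_pos":[0,0,0],"rot":[0,0,0],"jaw":5},{"delta_pos":[0,0,0],"rot":[0,0,0],"jaw":5},{"delta_pos":[0,0,0],"rot":[0,0,0],"jaw":5}]'
```

```text
[ 548.02976856 -439.58793784  145.        ]
[ 548.57489669 -440.01578992  145.        ]
clock: 5.8
position: [548.7, -440.0, 118.6]
ee_rot: [0.708, 0.018, -0.016, -0.706]
contact_force: [0.7, -5.4, -0.3]
gripper_width: 8.5
```

```bash
python3 -m creep '[{"delta_pos":[0,-0.4,0],"rot":[0,-0.12,0],"jaw":5},{"delta_pos":[0,-0.4,0],"rot":[0,-0.12,0],"jaw":5},{"delta_pos":[0,-0.4,0],"rot":[0,-0.12,0],"jaw":5},{"delta_pos":[0,-0.4,0],"rot":[0,-0.12,0],"jaw":5},{"delta_pos":[0,-0.4,0],"rot":[0,-0.12,0],"jaw":5},{"delta_pos":[0,-0.4,0],"rot":[0,-0.12,0],"jaw":5},{"delta_pos":[0,-0.4,0],"rot":[0,-0.12,0],"jaw":5},{"delta_pos":[0,-0.4,0],"rot":[0,-0.12,0],"jaw":5},{"delta_pos":[0,-0.4,0],"rot":[0,-0.12,0],"jaw":5},{"delta_pos":[0,-0.4,0],"rot":[0,-0.12,0],"jaw":5}]'
python3 -m creep '[{"delta_pos":[0,-0.4,0],"rot":[0,-0.12,0],"jaw":5},{"delta_pos":[0,-0.4,0],"rot":[0,-0.12,0],"jaw":5},{"delta_pos":[0,0,0],"rot":[0,0,0],"jaw":5},{"delta_pos":[0,0,0],"rot":[0,0,0],"jaw":5},{"delta_pos":[0,0,0],"rot":[0,0,0],"jaw":5},{"delta_pos":[0,0,0],"rot":[0,0,0],"jaw":5},{"delta_pos":[0,0,0],"rot":[0,0,0],"jaw":5},{"delta_pos":[0,0,0],"rot":[0,0,0],"jaw":5},{"delta_pos":[0,0,0],"rot":[0,0,0],"jaw":5},{"delta_pos":[0,0,0],"rot":[0,0,0],"jaw":5}]'
python3 - <<'E'
from h import *
st=arm.read_state();print(st["joints"].round(2),st["wrist_torque"],st["contact_force"]);print(Ro.from_quat(st["ee_rot"]).as_matrix().round(3))
cv2.imwrite("pics/w4.png",cv2.resize(arm.get_image("side")[130:260,190:340,::-1],(600,520),interpolation=2))
E
```

```text
clock: 6.63
position: [548.6, -440.2, 122.7]
ee_rot: [0.574, 0.415, -0.415, -0.571]
contact_force: [1.2, -6.1, 0.1]
gripper_width: 8.9
clock: 7.47
position: [548.6, -440.3, 123.6]
ee_rot: [0.521, 0.479, -0.479, -0.519]
contact_force: [-0.7, -5.2, 0.6]
gripper_width: 7.9
[-0.45  0.59  0.08  0.   -1.05  0.36] [-1.66264771 -0.07317024  0.0354909 ] [-0.68482817 -5.21505247  0.55484908]
[[ 0.082  0.003 -0.997]
 [ 0.997 -0.003  0.082]
 [-0.003 -1.    -0.003]]
```

View pics/w4.png

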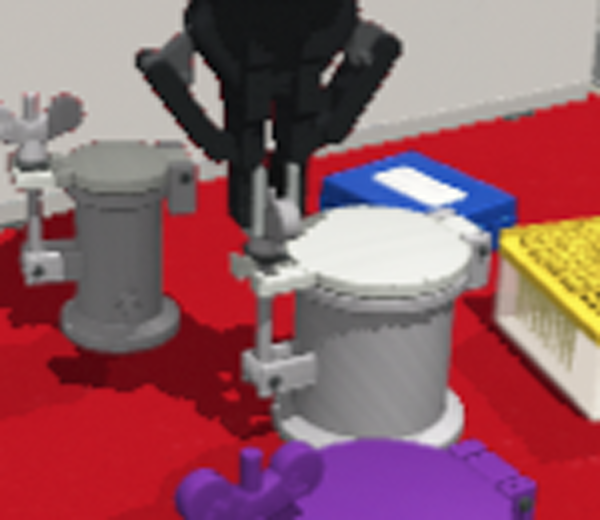

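The picture shows the foot lifted clear of the lug and the wings now crosswise at crop (270,215). The fingers still hold it, and the tool turned 1.44 rad. Next I swing it, still gripped, about the pin.

```bash
python3 -m creep '[{"delta_pos":[-0.4,0.1,3.9],"rot":[-0.05,0,-0.006],"jaw":5},{"delta_pos":[-0.4,0.1,3.9],"rot":[-0.05,0,-0.006],"jaw":5},{"delta_pos":[-0.4,0.1,3.9],"rot":[-0.05,0,-0.006],"jaw":5},{"delta_pos":[-0.4,0.1,3.9],"rot":[-0.05,0,-0.006],"jaw":5},{"delta_pos":[-0.4,0.1,3.9],"rot":[-0.05,0,-0.006],"jaw":5},{"delta_pos":[-0.4,0.1,3.9],"rot":[-0.05,0,-0.006],"jaw":5},{"delta_pos":[-0.4,0.1,3.9],"rot":[-0.05,0,-0.006],"jaw":5},{"delta_pos":[-0.4,0.1,3.9],"rot":[-0.05,0,-0.006],"jaw":5},{"delta_pos":[-0.4,0.1,3.9],"rot":[-0.05,0,-0.006],"jaw":5},{"delta_pos":[-0.4,0.1,3.9],"rot":[-0.05,0,-0.006],"jaw":5}]'
python3 - <<'E'
from h import *
st=arm.read_state();print(st["joints"].round(2),st["wrist_torque"],st["contact_force"]);print(Ro.from_quat(st["ee_rot"]).as_matrix().round(3))
E
```

```text
clock: 8.35
position: [510.9, -440.8, 113.7]
ee_rot: [0.62, 0.598, -0.33, -0.387]
contact_force: [-0.0, -2.7, -1.4]
gripper_width: 8.4
[-0.64  0.45 -0.12 -0.52 -0.65  0.92] [-1.22195253  1.19674768 -0.68250639] [-0.02213885 -2.71821399 -1.41462034]
[[ 0.068  0.486 -0.871]
 [ 0.996  0.014  0.085]
 [ 0.054 -0.874 -0.484]]
```

```bash
python3 -m creep '[{"delta_pos":[-0.4,0.1,3.9],"rot":[-0.05,0,-0.006],"jaw":5},{"delta_pos":[-0.4,0.1,3.9],"rot":[-0.05,0,-0.006],"jaw":5},{"delta_pos":[-0.4,0.1,3.9],"rot":[-0.05,0,-0.006],"jaw":5},{"delta_pos":[-0.4,0.1,3.9],"rot":[-0.05,0,-0.006],"jaw":5},{"delta_pos":[-0.4,0.1,3.9],"rot":[-0.05,0,-0.006],"jaw":5},{"delta_pos":[-0.4,0.1,3.9],"rot":[-0.05,0,-0.006],"jaw":5},{"delta_pos":[-0.4,0.1,3.9],"rot":[-0.05,0,-0.006],"jaw":5},{"delta_pos":[0,0,0],"rot":[0,0,0],"jaw":5},{"delta_pos":[0,0,0],"rot":[0,0,0],"jaw":5},{"delta_pos":[0,0,0],"rot":[0,0,0],"jaw":5}]'
python3 - <<'E'
from h import *
st=arm.read_state();print(st["joints"].round(2),st["wrist_torque"],st["contact_force"]);print(Ro.from_quat(st["ee_rot"]).as_matrix().round(3))
E
```

```text
clock: 9.18
position: [489.5, -441.1, 96.2]
ee_rot: [0.665, 0.658, -0.214, -0.282]
contact_force: [-0.7, -4.0, -0.9]
gripper_width: 8.3
[-0.91  0.49 -0.15 -1.16 -0.73  1.67] [-0.99022685  1.65714755 -1.16340944] [-0.68578044 -3.98755293 -0.92977705]
[[ 0.042  0.754 -0.655]
 [ 0.995  0.025  0.093]
 [ 0.087 -0.656 -0.75 ]]
```

```bash
python3 -m creep '[{"delta_pos":[-0.4,0.1,3.9],"rot":[-0.05,0,-0.006],"jaw":5},{"delta_pos":[-0.4,0.1,3.9],"rot":[-0.05,0,-0.006],"jaw":5},{"delta_pos":[-0.4,0.1,3.9],"rot":[-0.05,0,-0.006],"jaw":5},{"delta_pos":[-0.4,0.1,3.9],"rot":[-0.05,0,-0.006],"jaw":5},{"delta_pos":[-0.4,0.1,3.9],"rot":[-0.05,0,-0.006],"jaw":5},{"delta_pos":[-0.4,0.1,3.9],"rot":[-0.05,0,-0.006],"jaw":5},{"delta_pos":[0,0,0],"rot":[0,0,0],"jaw":5},{"delta_pos":[0,0,0],"rot":[0,0,0],"jaw":20},{"delta_pos":[0,0,0],"rot":[0,0,0],"jaw":30},{"delta_pos":[0,0,0],"rot":[0,0,0],"jaw":30}]'
python3 - <<'E'
from h import *
st=arm.read_state();print(st["joints"].round(2),st["wrist_torque"],st["contact_force"])
cv2.imwrite("pics/w5.png",cv2.resize(arm.get_image("side")[130:260,190:340,::-1],(600,520),interpolation=2))
E
```

```text
clock: 10.02
position: [477.2, -438.2, 75.7]
ee_rot: [0.685, 0.696, -0.107, -0.184]
contact_force: [0.1, 0.3, -0.5]
gripper_width: 30.4
[-1.14  0.63 -0.21 -1.56 -1.01  2.21] [-0.11239422  2.03579869 -0.06523913] [ 0.06236094  0.25841298 -0.53975633]
```

View pics/w5.png

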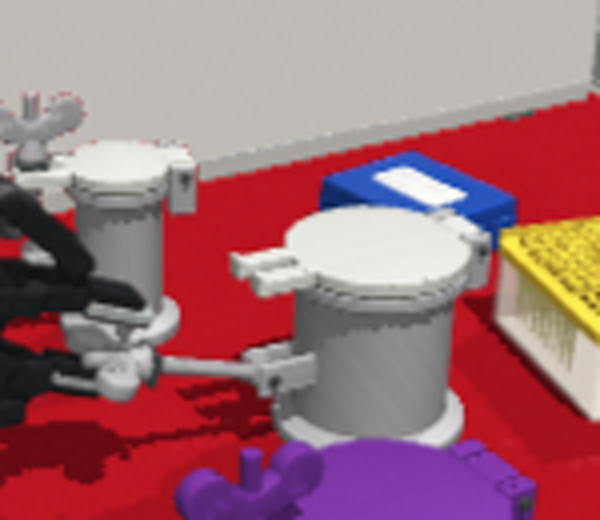

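The bolt is out of the slot and nearly horizontal at crop (200,370), resting between the open fingers. Withdraw along the tool axis.

```bash
python3 -m creep '[{"delta_pos":[0,-3,0],"rot":[0,0,0],"jaw":32},{"delta_pos":[0,-5,0],"rot":[0,0,0],"jaw":32},{"delta_pos":[0,-8,0],"rot":[0,0,0],"jaw":32},{"delta_pos":[0,-8,0],"rot":[0,0,0],"jaw":32},{"delta_pos":[0,-10,0],"rot":[0,0,0],"jaw":32},{"delta_pos":[0,-10,0],"rot":[0,0,0],"jaw":32},{"delta_pos":[0,-12,0],"rot":[0,0,0],"jaw":32},{"delta_pos":[0,-14,0],"rot":[0,0,0],"jaw":32},{"delta_pos":[0,-14,0],"rot":[0,0,0],"jaw":32},{"delta_pos":[0,0,0],"rot":[0,0,0],"jaw":32}]'
python3 - <<'E'
from h import *
st=arm.read_state();print(st["joints"].round(2),st["contact_force"])
a=cv2.resize(arm.get_image("side")[130:260,170:320,::-1],(450,390),interpolation=2)
b=cv2.resize(arm.get_image("top")[130:260,180:300,::-1],(350,390),interpolation=2)
cv2.imwrite("pics/w6.png",np.hstack([a,b]))
E
```

```text
clock: 10.9
position: [397.3, -443.6, 110.4]
ee_rot: [0.687, 0.694, -0.107, -0.183]
contact_force: [-0.1, 0.3, 0.1]
gripper_width: 32.1
[-1.26  0.54 -0.26 -1.46 -1.09  2.17] [-0.1137598   0.3099665   0.09409808]
```

View pics/w6.png

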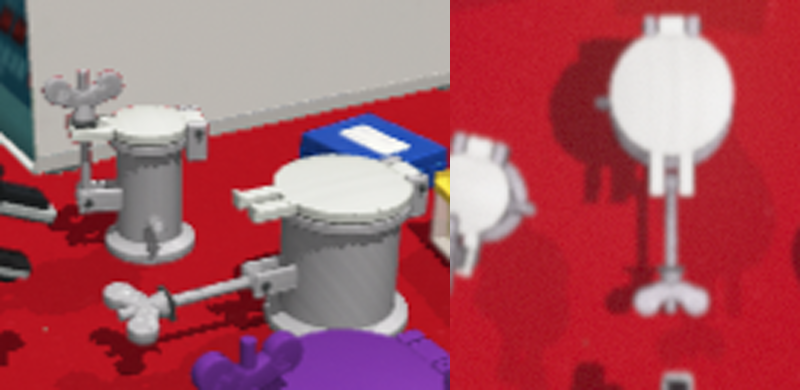

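The bolt hangs out at the side, slightly below horizontal, with its wings still crosswise at (135,310) and (671,298). The slot is empty, the narrow nut is untouched at (85,90), and the gripper is clear.

```bash
python3 -c "
from bench import arm
print(arm.job_done())"
```

```text
the job is handed in; nothing more can be done
None
```

The wide steel pot is ready to be opened, and I handed the job in at about 11 s on the clock. No verdict came back.

- **Loosening:** I pinched the wing nut and turned it counterclockwise by about 1.44 rad while the bolt still stood in the slotted lug. The tool rose about 5 mm with the thread.
- **Swinging out:** still gripping the nut, I swung the bolt outwards about its pin to about 1.15 rad. Then I released it and backed off along the tool axis.

**Last checks (side and top pictures):**
- The bolt hangs out at the pot's side, slightly below horizontal, and the slot is empty.
- The wings are still crosswise, so the nut is still loosened. I judged this from the pictures and the tool's turn, because the joint value itself cannot be read.
- The narrow pot's nut and bolt stand as they were, and the purple pot was not touched.
- The gripper was about 60 mm clear, with contact force near zero. The readings I took during the job stayed under about 7 N.

**One disagreement:** measuring the nut from two wrist views gave a height of 116 mm, against the 130 mm stated. The top and side cameras gave 125 mm, and the bolt end matched the stated heights, so I used those.

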